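# Select the green-capped feed and open the shut-off

## Robot

A 6-joint arm with a two-finger parallel gripper is mounted at the origin on the work surface. World frame = base frame: x ahead of the robot, y to its left, z up, the work surface at z = 0. Lengths are in m, angles in rad, forces in N, time in s.
With the tool pointing down it reaches from about 0.3 to 0.85 m from the base axis. Payload 5.4 kg.
Tool frame: the origin (TCP) lies midway between the tips of the shut fingers; the grasp point (between the pads) lies 19 mm behind it; z points along the fingers, y is the direction in which the jaws open and shut (so a half turn about z gives the same grasp; the last joint's range is limited). The gripper opens to 85 mm and grips with 20 to 120 N. Pads are 22 mm wide; open, the fingers measure 114 mm over their backs; the gripper's body (76 mm by 85 mm) begins 54 mm behind the grasp point. The pads swing forward as they close: fully open they stand 13 mm farther back than shut.
Start: joints at [-1.545, 0.158, 1.597, -0, 1.386, -0.21], TCP at [0.134, -0.559, 0.231] pointing down, gripper open.
Joint ranges: [-2.91, 2.91], [-0.94, 2.29], [0.18, 2.7], [-1.29, 4.43], [0.17, 2.64], [-3, 3]. Speed limits (rad/s): [2.57, 2.57, 3.14, 3.14, 3.14, 3.14].

## Interface

Orientations are given as a unit quaternion [x, y, z, w].
In Python, from workcell import * gives the robot as it stands.
- The arm moves only by the tool send_rows, never from a script. Its argument "rows" is a list of rows, each a list of 3 entries, a list of its own where there are three numbers: the turn, a rotation vector about the world's x, y, z in rad, then the shift along the world's x, y, z in m, then the gripper command: -1 is shut, 1 is fully open, values between are in proportion. In form: [[[ax, ay, az], [dx, dy, dz], hand], ...]. A call has exactly 10 rows; each row is the pose to reach, as a shift and turn from the pose commanded when the call began; what a row does not reach only later rows make up. A row lasts 1/12 s, in which the tool goes at most 41.7 mm and 7.16 degrees, less where a joint would pass 70% of its speed; a pose out of reach is approached as far as the arm can. A call with a gripper value outside its range is refused whole. The fingers move at their own pace and stop on an object; "force" is the grip in N (left out, the last holds). Time passes only in rows, so rows that repeat a pose let the fingers close, or fill a call up. It gives the time, the measured TCP pose, the force and the opening at its end, in the units of the state.
- get_obs(): the state, without advancing time (a new reading comes with each control period).
- capture(name): name is "scene" or "top" or "wrist"; returns the picture (400x640x3 uint8, blue, green, red); there is no depth.
- camera_info(name): a dict with "K" (3x3 intrinsics, pixels), "xyz" and "attitude" of the camera in the world. Camera axes: x right, y up, looking along -z (the intrinsics and any distortion apply to the point x, -y, -z); pixel columns grow to the right and rows downward; lengths in m; the calibration is good to about 2 mm. A picture is of the moment at which its call begins: read the wrist's pose just before it. camera_info takes no time and is no camera call; for the wrist camera it gives the pose at the moment of the call.
- close_job(): hands the job in, once; it reports no verdict.
The state is a dict: "clock": time; "joint_positions": joint angles; "joint_vel": joint speeds; "joint_torque": joint torques, N m; "tool_pos": TCP position; "ee_rot": TCP orientation; "contact_force": force on the tool from outside, world axes, zero at the start; "moment": the same for the moment, N m; "width": finger opening in m.
Only numpy, scipy, OpenCV 4.12 (cv2) and the standard library are available. Lean on these libraries where they do the work, as an engineer would, in place of code of your own. Each camera call takes 0.05 s, during which the arm holds its last target.

## Task

Set the dosing station to draw from the bottle with the green cap: push the black selector pointer round with a fingertip until its red tip points straight at that bottle, and only after that push the yellow shut-off lever fully open, so that it lies in line with its pipe and points away from the bottles. Only push: do not grasp or pick up anything, leave the bottles and everything else on the bench standing where they are, and finish with the hand clear.

Things in the scene. Friction and masses are not known exactly. Their poses are not given: they have to be found in the camera images.
- station: fixed aluminium plate, 8 mm thick; origin at bench height, plate spans x -110..140, y -270..250 mm; -x is the robot's side. Selector axis at (0, 70), shut-off axis at (40, -185) mm. A steel pipe, top 25 mm up, runs from the selector to (40, 20), then along y through the shut-off to y = -262. Bottles stand in any order 135 mm from the selector axis at -100, -40, 40, 100 degrees from +x
- selector_hub (a point): point on the selector pointer's vertical turning axis, 49 mm above the bench (mid-height of the pointer arm); x axis along the arm towards its red tip, z up; turns with the pointer. A black round hub of 42 mm diameter, top at 64 mm, surrounds it; below it is a steel valve body of 64 mm diameter, top 26 mm above the bench
- selector_tip (a point): end of the pointer's red tip, 85 mm from the turning axis, 49 mm above the bench; x axis along the arm, outwards; z up. The arm is a straight bar 14 mm wide and 18 mm tall (40 to 58 mm above the bench), black with a red last 20 mm; there is free space under it and beside it
- selector (a joint): angle of the pointer, rad: 0 when it points along the station's -x (to the robot), growing counter-clockwise seen from above; stops at -2.9 and 2.9. Starts within 0.6 of 0. Stiff (0.10 N m friction, about 2 N at 55 mm from the axis), no clicks or spring; stays where left. Points at the four bottle places at about -2.44, -1.40, 1.40 and 2.44
- shutoff_hub (a point): point on the shut-off lever's vertical turning axis, 49 mm above the bench; x axis along the lever towards its free end, z up; turns with the lever. A yellow round boss of 28 mm diameter, top at 60 mm, on a brass valve body 34 x 46 mm, top 30 mm above the bench
- shutoff_tip (a point): free end of the yellow shut-off lever, 80 mm from its turning axis, 49 mm above the bench; x axis along the lever, outwards. The lever is a straight bar 14 mm wide, 18 mm tall (40 to 58 mm above the bench), with free space under it and beside it
- shutoff (a joint): angle of the shut-off lever, rad: 0 closed (along the station's -x, across the pipe), growing counter-clockwise seen from above to the stop at 1.571, fully open (along the station's -y, in line with the pipe, pointing away from the bottles). Starts between 0 and 0.15. Friction 0.12 N m, no spring; stays where left
- green_bottle: dosing bottle with a green cap, glass, 44 mm diameter, 70 mm tall overall, loose, standing upright on the station plate; origin at the centre of its underside. This is the one to select
- blue_bottle: dosing bottle with a blue cap, glass, 44 mm diameter, 70 mm tall overall, loose, standing upright on the station plate; origin at the centre of its underside
- white_bottle: dosing bottle with a white cap, glass, 44 mm diameter, 70 mm tall overall, loose, standing upright on the station plate; origin at the centre of its underside
- orange_bottle: dosing bottle with an orange cap, glass, 44 mm diameter, 70 mm tall overall, loose, standing upright on the station plate; origin at the centre of its underside
- beaker: small clear beaker, 48 mm diameter, 55 mm tall, loose, standing on the far right part of the station plate; origin at the centre of its underside
- dark_jar: brown glass jar with a black lid, 64 mm diameter, 85 mm tall, loose on the bench to the left; origin at the centre of its underside
- spatula: small lab spatula, 180 mm long, loose, lying flat on the bench to the right; x along its length
- dish: white evaporating dish, 90 mm diameter, 20 mm tall, loose on the bench to the right; origin at the centre of its underside
Not all that is in view belongs to the job. What is shaped like the blue_bottle but purple is not meant.

How it is judged:
On the way, in this order (a step that is already met when the one before it is completed fails the run):
1. the selector pointer points at the bottle with the green cap and stands still (y of green_bottle in the frame of selector_tip between -0.016 and 0.016 m and x of green_bottle in the frame of selector_tip above 0.02 m and velocity of joint selector between -0.05 and 0.05 rad/s), for 0.3 s.
2. the shut-off lever is fully open (value of joint shutoff above 1.45 rad), for 0.2 s.
At the end, for the whole second after the job is handed in: the pointer's line passes within 16 mm of the green-capped bottle's axis (about 7 degrees), the shut-off is within 0.12 rad of its open stop, both are still, all bottles stand upright within 12 mm and other loose things lie within 20 mm of where they began (all of step 1 and value of joint shutoff above 1.45 rad and velocity of joint shutoff between -0.05 and 0.05 rad/s and distance of each of green_bottle, blue_bottle, white_bottle, orange_bottle from where it was at the start of the episode below 0.012 m and angle between each of green_bottle, blue_bottle, white_bottle, orange_bottle's own z axis and vertical below 0.1 rad and distance of each of beaker, dark_jar, spatula, dish from where it was at the start of the episode below 0.02 m); the robot touches nothing.
It fails at once if the pointer or the lever was taken between the fingers instead of being pushed ((y of the grasp point in the frame of selector_hub between -0.008 and 0.008 m and x of the grasp point in the frame of selector_hub between -0.03 and 0.1 m and height (world z) of the grasp point below 0.072 m and contact force between the fingers and station above 1 N) or (y of the grasp point in the frame of shutoff_hub between -0.008 and 0.008 m and x of the grasp point in the frame of shutoff_hub between -0.03 and 0.1 m and height (world z) of the grasp point below 0.072 m and contact force between the fingers and station above 1 N)).
It fails at once if the shut-off was moved towards open while the selector did not point at the green-capped bottle (value of joint shutoff above 0.5 rad and not (y of green_bottle in the frame of selector_tip between -0.016 and 0.016 m and x of green_bottle in the frame of selector_tip above 0.02 m)).
It fails at once if a bottle was shifted, tipped or lifted (distance of any of green_bottle, blue_bottle, white_bottle, orange_bottle from where it was at the start of the episode above 0.012 m or angle between any of green_bottle, blue_bottle, white_bottle, orange_bottle's own z axis and vertical above 0.2 rad).
It fails at once if another loose thing on the bench was shifted or lifted (distance of any of beaker, dark_jar, spatula, dish from where it was at the start of the episode above 0.02 m).
It also fails if it takes over 64 s, if anything falls off the work surface, if the arm or the gripper's body presses on something with over 40 N, if the wrist force passes 120 N, or if a joint passes its speed limit or range.

## Working session

There is one attempt and no reset: what is moved stays moved. The work goes in short steps, Python scripts to look and compute and a tool call to move; the robot and the scene stay as the last step left them, time stands still between calls to the robot, and variables do not carry over. Pictures are saved under pics/ and viewed, and the job is handed in when it is done.

Besides the shell and the picture viewer there is one more tool, called as name(argument=value, ...) on one line, values as JSON. send_rows: Moves the arm, as the interface text tells. Its arguments: {"type":"object","properties":{"rows":{"type":"array"},"force":{"type":"number"}},"required":["rows"]}

```bash
mkdir -p pics; ls; python3 - <<'E'
from workcell import *
import cv2
print(get_obs())
for n in ("top","scene"):
    cv2.imwrite(f"pics/{n}0.png",capture(n)); print(n,camera_info(n))
print(camera_info("wrist"))
E
```

```text
pics
{'clock': 0.0, 'joint_positions': array([-1.54508641e+00,  1.59063706e-01,  1.59825695e+00, -2.22077537e-05,
        1.38620536e+00, -2.10081368e-01]), 'joint_vel': array([ 0.00118162, -0.00156005,  0.00037417, -0.00128452, -0.00177642,
        0.00066411]), 'joint_torque': array([ 6.13702323e-04, -3.95998085e+01, -3.31433558e+01, -1.46947791e-04,
        8.38061096e-03, -8.79405434e-06]), 'tool_pos': array([ 0.13429425, -0.5584661 ,  0.2302963 ]), 'ee_rot': array([ 9.93057650e-01,  1.17624697e-01,  7.81210196e-05, -9.63580108e-04]), 'contact_force': array([ 0.67084978, -0.45615211,  0.40284706]), 'moment': array([-0.00849603, -0.0033803 ,  0.02900336]), 'width': 0.085246654919266}
top {'K': array([[378.94495053,   0.        , 314.2317072 ],
       [  0.        , 378.94495053, 194.9204001 ],
       [  0.        ,   0.        ,   1.        ]]), 'xyz': array([0.45038195, 0.02939301, 1.40474021]), 'attitude': array([ 0.03084031, -0.03553888, -0.70138765,  0.71122516])}
scene {'K': array([[407.98438159,   0.        , 320.52188636],
       [  0.        , 407.98438159, 204.94572299],
       [  0.        ,   0.        ,   1.        ]]), 'xyz': array([ 1.13030076, -0.52465923,  0.95179507]), 'attitude': array([0.31600576, 0.13172131, 0.37790092, 0.86022134])}
{'K': array([[280.92810523,   0.        , 320.36083144],
       [  0.        , 280.92810523, 197.08875754],
       [  0.        ,   0.        ,   1.        ]]), 'xyz': array([ 0.20140979, -0.54287414,  0.37418689]), 'attitude': array([-0.10717499,  0.08622583, -0.61316298,  0.77788803])}
```

View pics/top0.png

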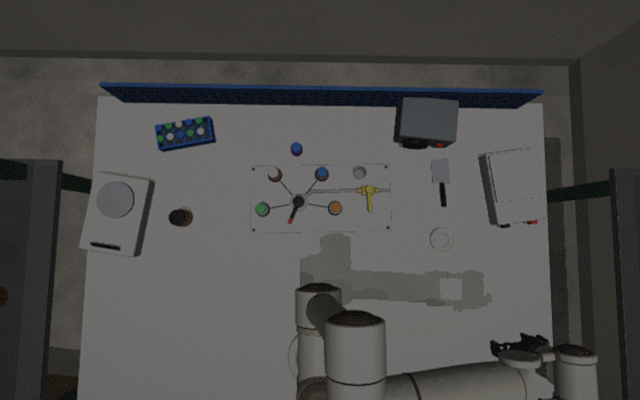

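View pics/scene0.png

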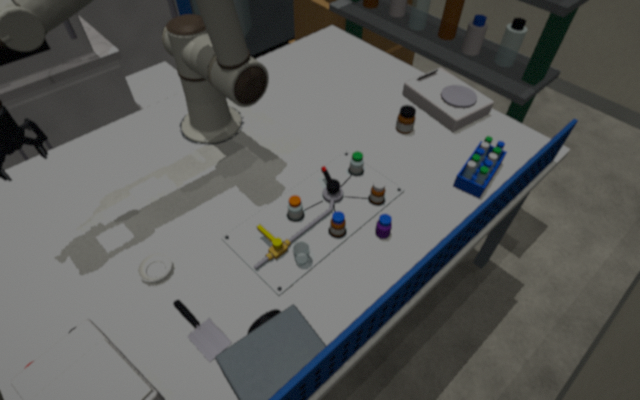

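```bash
python3 - <<'E'
import cv2
im=cv2.imread('pics/top0.png')
c=im[60:260,200:460]
cv2.imwrite('pics/topcrop0.png',cv2.resize(c,None,fx=3,fy=3,interpolation=cv2.INTER_CUBIC))
E
```

```text
(no output)
```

View pics/topcrop0.png

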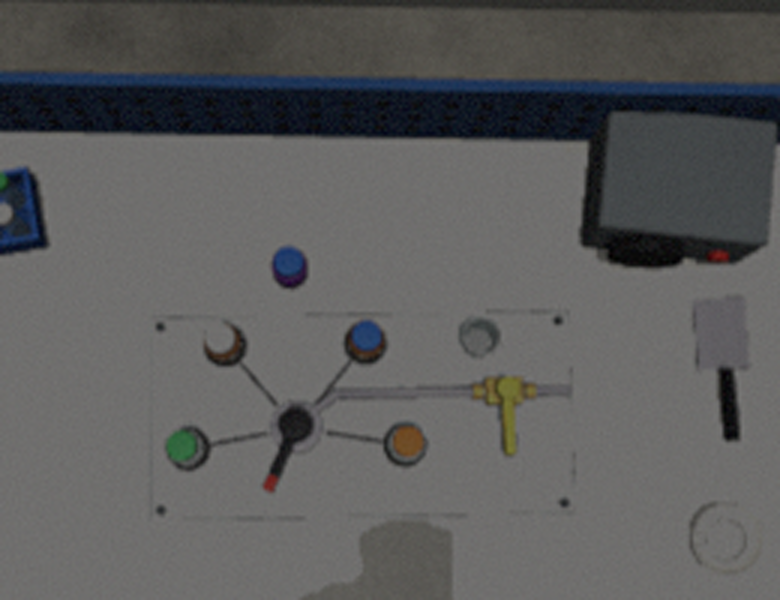

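The top view shows green cap at full-picture px (261,208), orange (336,207), white (274,172), blue (322,172). The hub is at (299,202), the red tip at (290,222), and the lever boss at (370,189) with its end at (370,211). The other green caps, in the blue rack around (160–200,130), are small vials off the plate. Only the plate bottle at (261,208) stands at a bottle place, and the enlarged crop confirms its green cap.

```bash
cat > h.py <<'E'
import numpy as np
from scipy.spatial.transform import Rotation as R
from workcell import *
def px2w(ci,u,v,z):
    K=ci['K'];d=np.array([(u-K[0,2])/K[0,0],-(v-K[1,2])/K[1,1],-1.])
    d=R.from_quat(ci['attitude']).apply(d);o=np.array(ci['xyz']);return o+d*(z-o[2])/d[2]
def w2px(ci,p):
    q=R.from_quat(ci['attitude']).inv().apply(np.array(p)-ci['xyz']);K=ci['K']
    return K[0,0]*q[0]/-q[2]+K[0,2], -K[1,1]*q[1]/-q[2]+K[1,2]
E
python3 - <<'E'
from h import *
ci=camera_info('top')
P={'hub':(296,425,.064),'tip':(269,487,.058),'green':(182,445,.07),'white':(221,336,.07),'blue':(366,335,.07),'orange':(407,440,.07),'boss':(509,387,.060),'levend':(510,453,.058),
's_tl':(160,327,.008),'s_tr':(558,320,.008),'s_bl':(160,510,.008),'s_br':(564,502,.008)}
for k,(u,v,z) in P.items(): print(k,px2w(ci,200+u/3,60+v/3,z).round(4))
E
```

```text
hub [0.5519 0.0762 0.064 ]
tip [0.4785 0.107  0.058 ]
green [0.526  0.2094 0.07  ]
white [0.6559 0.1667 0.07  ]
blue [ 0.6597 -0.0051  0.07  ]
orange [ 0.5356 -0.0548  0.07  ]
boss [ 0.6012 -0.1765  0.06  ]
levend [ 0.5226 -0.178   0.058 ]
s_tl [0.6757 0.249  0.008 ]
s_tr [ 0.6918 -0.2455  0.008 ]
s_bl [0.4497 0.2425 0.008 ]
s_br [ 0.4661 -0.2519  0.008 ]
```

send_rows(rows=[[[0,0,0],[0.016,0.033,0],-1],[[0,0,0],[0.032,0.066,0],-1],[[0,0,0],[0.048,0.1,0],-1],[[0,0,0],[0.064,0.133,0],-1],[[0,0,0],[0.08,0.166,0],-1],[[0,0,0],[0.096,0.2,0],-1],[[0,0,0],[0.112,0.233,0],-1],[[0,0,0],[0.128,0.266,0],-1],[[0,0,0],[0.144,0.3,0],-1],[[0,0,0],[0.15,0.31,0],-1]])

```text
clock: 0.93
tool_pos: [0.2853, -0.2451, 0.2307]
ee_rot: [0.993, 0.119, 0.0, -0.001]
contact_force: [0.3, 0.3, 0.2]
width: 0.0003
```

send_rows(rows=[[[0,0,0],[0.016,0.033,0],-1],[[0,0,0],[0.032,0.066,0],-1],[[0,0,0],[0.048,0.1,0],-1],[[0,0,0],[0.064,0.133,0],-1],[[0,0,0],[0.08,0.166,0],-1],[[0,0,0],[0.096,0.2,0],-1],[[0,0,0],[0.112,0.233,0],-1],[[0,0,0],[0.128,0.266,0],-1],[[0,0,0],[0.144,0.3,0],-1],[[0,0,0],[0.15,0.31,0],-1]])

```text
clock: 1.77
tool_pos: [0.4349, 0.065, 0.2309]
ee_rot: [0.993, 0.12, 0.0, -0.001]
contact_force: [0.9, -0.5, -0.0]
width: 0.0004
```

```bash
python3 - <<'E'
from h import *
import cv2
o=get_obs();print(o)
ci=camera_info('wrist');print(ci)
np.save('w1.npy',ci,allow_pickle=True)
cv2.imwrite('pics/w1.png',capture('wrist'))
E
```

```text
{'clock': 1.7667, 'joint_positions': array([-1.29099053e-01, -2.07186596e-01,  1.95652950e+00,  1.87355626e-03,
        1.39267312e+00,  1.20144903e+00]), 'joint_vel': array([ 0.24319296,  0.23317142, -0.1901063 , -0.04748998, -0.02346861,
        0.22849848]), 'joint_torque': array([ -0.04176438, -25.4191035 , -32.88827419,   0.24455351,
        -0.09787399,   0.2789392 ]), 'tool_pos': array([0.43487732, 0.06501776, 0.2309198 ]), 'ee_rot': array([ 9.92813225e-01,  1.19670400e-01,  2.22463402e-05, -9.45650528e-04]), 'contact_force': array([ 0.88180554, -0.48972594, -0.00945253]), 'moment': array([-0.00674425, -0.02756577,  0.04574438]), 'width': 0.00040493050106252064}
{'K': array([[280.92810523,   0.        , 320.36083144],
       [  0.        , 280.92810523, 197.08875754],
       [  0.        ,   0.        ,   1.        ]]), 'xyz': array([0.50194457, 0.0809192 , 0.37468961]), 'attitude': array([-0.10733932,  0.08610259, -0.61155421,  0.77914444])}
```

View pics/w1.png

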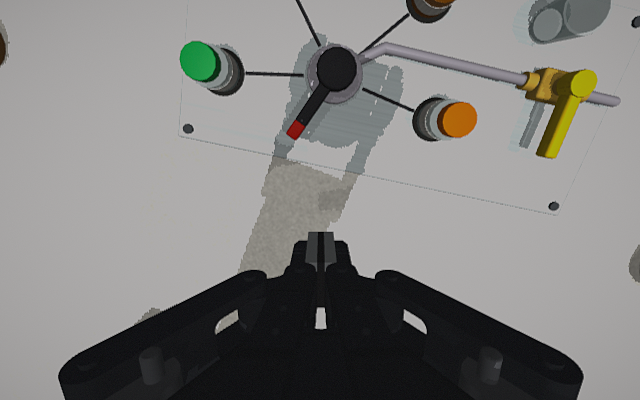

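```bash
python3 - <<'E'
from h import *
ci=np.load('w1.npy',allow_pickle=True).item()
P={'hub':(336,69,.064),'tip':(293,135,.056),'green':(199,61,.07),'orange':(457,119,.07),'boss':(583,83,.060),'levend':(548,156,.058),
's_bl':(188,129,.008),'s_br':(554,206,.008)}
W={k:px2w(ci,u,v,z) for k,(u,v,z) in P.items()}
for k in W: print(k,W[k].round(4))
def ang(a,b): d=W[b]-W[a];return np.degrees(np.arctan2(d[1],d[0])).round(1),np.hypot(*d[:2]).round(4)
for a,b in (('hub','tip'),('hub','green'),('hub','orange'),('hub','boss'),('boss','levend'),('s_bl','s_br')): print(a,b,ang(a,b))
E
```

```text
hub [0.5516 0.0776 0.064 ]
tip [0.4764 0.1069 0.056 ]
green [0.5256 0.2116 0.07  ]
orange [ 0.5341 -0.0571  0.07  ]
boss [ 0.6002 -0.1757  0.06  ]
levend [ 0.5219 -0.1763  0.058 ]
s_bl [0.4481 0.2421 0.008 ]
s_br [ 0.4644 -0.2556  0.008 ]
hub tip (np.float64(158.7), np.float64(0.0808))
hub green (np.float64(101.0), np.float64(0.1365))
hub orange (np.float64(-97.4), np.float64(0.1358))
hub boss (np.float64(-79.2), np.float64(0.2579))
boss levend (np.float64(-179.6), np.float64(0.0783))
s_bl s_br (np.float64(-88.1), np.float64(0.4979))
```

send_rows(rows=[[[0,0,0.1],[0.006,0,-0.01],-1],[[0,0,0.2],[0.012,0,-0.02],-1],[[0,0,0.3],[0.018,0,-0.03],-1],[[0,0,0.4],[0.024,0,-0.04],-1],[[0,0,0.5],[0.03,0,-0.05],-1],[[0,0,0.6],[0.036,0,-0.06],-1],[[0,0,0.7],[0.042,0.001,-0.07],-1],[[0,0,0.8],[0.048,0.001,-0.08],-1],[[0,0,0.9],[0.052,0.001,-0.09],-1],[[0,0,0.95],[0.052,0.001,-0.095],-1]])

```text
clock: 2.65
tool_pos: [0.4857, 0.0612, 0.1348]
ee_rot: [0.828, 0.56, -0.001, -0.001]
contact_force: [-0.5, -0.5, -0.6]
width: 0.0002
```

send_rows(rows=[[[0,0,0],[0,0,-0.01],-1],[[0,0,0],[0,0,-0.022],-1],[[0,0,0],[0,0,-0.034],-1],[[0,0,0],[0,0,-0.046],-1],[[0,0,0],[0,0,-0.058],-1],[[0,0,0],[0,0,-0.07],-1],[[0,0,0],[0,0,-0.082],-1],[[0,0,0],[0,0,-0.09],-1],[[0,0,0],[0,0,-0.095],-1],[[0,0,0],[0,0,-0.097],-1]])

```text
clock: 3.48
tool_pos: [0.4856, 0.0617, 0.0384]
ee_rot: [0.83, 0.558, -0.001, -0.0]
contact_force: [0.5, 0.2, 0.4]
width: 0.0002
```

```bash
python3 - <<'E'
from h import *
import cv2
o=get_obs();print(o['clock'],o['tool_pos'],o['ee_rot'],o['contact_force'])
x=R.from_quat(o['ee_rot']).apply([1,0,0]);print(np.degrees(np.arctan2(x[1],x[0])))
cv2.imwrite('pics/w2.png',capture('wrist'))
E
```

```text
3.4833 [0.48559936 0.06174315 0.03843605] [ 8.29600897e-01  5.58356333e-01 -5.81530083e-04 -4.67500209e-04] [0.49455354 0.18130697 0.40495122]
67.8844460297875
```

View pics/w2.png

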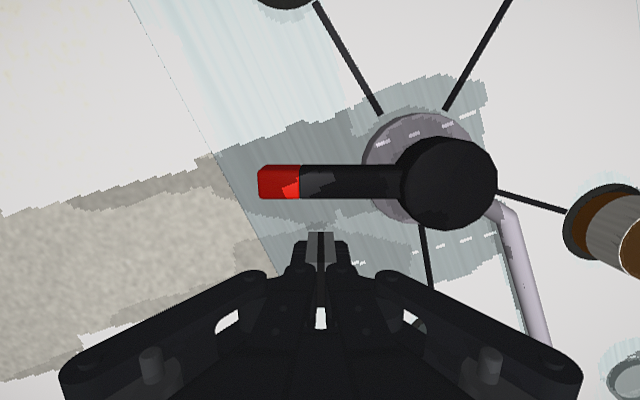

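```bash
cat >> h.py <<'E'
def arc(hub,r,side,seq,base):
    """side=+1 finger on ccw side; seq of (theta deg,d); prints shifts from base xy, turns from th0"""
    for th,d in seq:
        t=np.radians(th);p=np.array(hub)+r*np.array([np.cos(t),np.sin(t)])+side*d*np.array([-np.sin(t),np.cos(t)])
        print(th,d,(p-base).round(3),'turn',round(np.radians(th-seq[0][0]),3))
E
python3 - <<'E'
from h import *
b=np.array([.4856,.0617])
arc((.5517,.077),.055,1,[(158,.03),(158,.024),(158,.019)]+[(158-4*k,.018) for k in range(1,8)],b)
print()
arc((.5517,.077),.055,1,[(158,.018)]+[(130-3*k,.018) for k in range(1,11)],b)
E
```

```text
158 0.03 [0.004 0.008] turn 0.0
158 0.024 [0.006 0.014] turn 0.0
158 0.019 [0.008 0.018] turn 0.0
154 0.018 [0.009 0.023] turn -0.07
150 0.018 [0.009 0.027] turn -0.14
146 0.018 [0.01  0.031] turn -0.209
142 0.018 [0.012 0.035] turn -0.279
138 0.018 [0.013 0.039] turn -0.349
134 0.018 [0.015 0.042] turn -0.419
130 0.018 [0.017 0.046] turn -0.489

158 0.018 [0.008 0.019] turn 0.0
127 0.018 [0.019 0.048] turn -0.541
124 0.018 [0.02  0.051] turn -0.593
121 0.018 [0.022 0.053] turn -0.646
118 0.018 [0.024 0.055] turn -0.698
115 0.018 [0.027 0.058] turn -0.75
112 0.018 [0.029 0.06 ] turn -0.803
109 0.018 [0.031 0.061] turn -0.855
106 0.018 [0.034 0.063] turn -0.908
103 0.018 [0.036 0.065] turn -0.96
100 0.018 [0.039 0.066] turn -1.012
```

send_rows(rows=[[[0,0,0],[0.004,0.008,0],-1],[[0,0,0],[0.006,0.014,0],-1],[[0,0,0],[0.008,0.018,0],-1],[[0,0,-0.07],[0.009,0.023,0],-1],[[0,0,-0.14],[0.009,0.027,0],-1],[[0,0,-0.21],[0.01,0.031,0],-1],[[0,0,-0.28],[0.012,0.035,0],-1],[[0,0,-0.35],[0.013,0.039,0],-1],[[0,0,-0.42],[0.015,0.042,0],-1],[[0,0,-0.49],[0.017,0.046,0],-1]])

```text
clock: 4.37
tool_pos: [0.5036, 0.1083, 0.0397]
ee_rot: [0.941, 0.34, -0.0, 0.0]
contact_force: [-0.1, -2.4, -0.7]
width: 0.0
```

send_rows(rows=[[[0,0,-0.05],[0.002,0.002,0],-1],[[0,0,-0.1],[0.003,0.005,0],-1],[[0,0,-0.15],[0.005,0.007,0],-1],[[0,0,-0.21],[0.007,0.009,0],-1],[[0,0,-0.26],[0.01,0.012,0],-1],[[0,0,-0.31],[0.012,0.014,0],-1],[[0,0,-0.36],[0.014,0.015,0],-1],[[0,0,-0.39],[0.0155,0.016,0],-1],[[0,0,-0.42],[0.017,0.017,0],-1],[[0,0,-0.42],[0.017,0.017,0],-1]])

```text
clock: 5.2
tool_pos: [0.5203, 0.1257, 0.0395]
ee_rot: [0.991, 0.137, -0.0, -0.0]
contact_force: [-1.5, 0.8, 0.6]
width: -0.0002
```

```bash
python3 - <<'E'
from h import *
import cv2
o=get_obs();print(o['clock'],o['tool_pos'],o['contact_force'])
x=R.from_quat(o['ee_rot']).apply([1,0,0]);print(np.degrees(np.arctan2(x[1],x[0])))
ci=camera_info('wrist');np.save('w3.npy',ci,allow_pickle=True)
cv2.imwrite('pics/w3.png',capture('wrist'))
E
```

```text
5.2 [0.52033081 0.12574254 0.03946661] [-1.53991968  0.82209102  0.6472006 ]
15.80327200007421
```

View pics/w3.png

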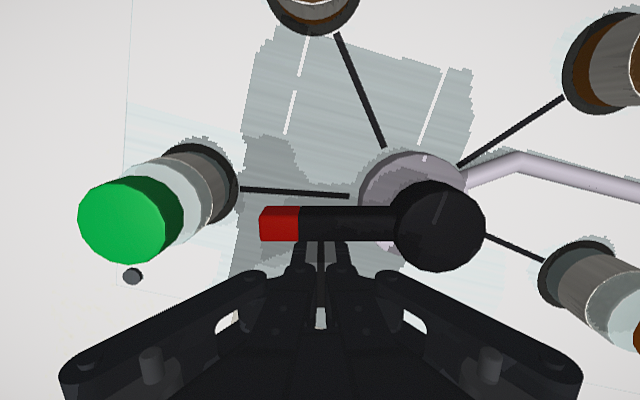

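```bash
python3 - <<'E'
from h import *
ci=np.load('w3.npy',allow_pickle=True).item()
W={k:px2w(ci,u,v,z) for k,(u,v,z) in {'hub':(440,226,.064),'tip':(261,224,.058),'green':(121,219,.07)}.items()}
for k in W: print(k,W[k].round(4))
def ang(a,b): d=W[b]-W[a];return np.degrees(np.arctan2(d[1],d[0])).round(1),np.hypot(*d[:2]).round(4)
print(ang('hub','tip'),ang('hub','green'))
arc((.5517,.077),.055,1,[(106,.018)]+[(106-k,.018) for k in range(1,8)],np.array(get_obs()['tool_pos'][:2]))
E
```

```text
hub [0.5558 0.0793 0.064 ]
tip [0.532  0.1584 0.058 ]
green [0.5231 0.2153 0.07  ]
(np.float64(106.8), np.float64(0.0826)) (np.float64(103.5), np.float64(0.1399))
106 0.018 [-0.001 -0.001] turn 0.0
105 0.018 [-0. -0.] turn -0.017
104 0.018 [0.001 0.   ] turn -0.035
103 0.018 [0.001 0.001] turn -0.052
102 0.018 [0.002 0.001] turn -0.07
101 0.018 [0.003 0.002] turn -0.087
100 0.018 [0.004 0.002] turn -0.105
99 0.018 [0.005 0.003] turn -0.122
```

send_rows(rows=[[[0,0,-0.01],[0.001,0,0],-1],[[0,0,-0.02],[0.001,0.001,0],-1],[[0,0,-0.03],[0.002,0.001,0],-1],[[0,0,-0.04],[0.0025,0.001,0],-1],[[0,0,-0.05],[0.003,0.001,0],-1],[[0,0,-0.06],[0.0035,0.001,0],-1],[[0,0,-0.07],[0.004,0.0015,0],-1],[[0,0,-0.07],[0.004,0.0015,0],-1],[[0,0,-0.07],[0.004,0.0015,0],-1],[[0,0,-0.07],[0.004,0.0015,0],-1]])

```text
clock: 6.08
tool_pos: [0.5243, 0.1263, 0.0392]
ee_rot: [0.995, 0.103, 0.0, 0.0]
contact_force: [-1.6, -0.3, -0.5]
width: 0.0
```

send_rows(rows=[[[0,0,0],[-0.01,-0.002,0],-1],[[0,0,0],[-0.02,-0.004,0],-1],[[0,0,0],[-0.03,-0.006,0],-1],[[0,0,0],[-0.04,-0.008,0.01],-1],[[0,0,0],[-0.05,-0.01,0.035],-1],[[0,0,0],[-0.06,-0.01,0.06],-1],[[0,0,0],[-0.07,-0.01,0.085],-1],[[0,0,0],[-0.07,-0.01,0.11],-1],[[0,0,0],[-0.07,-0.01,0.12],-1],[[0,0,0],[-0.07,-0.01,0.12],-1]])

```text
clock: 6.92
tool_pos: [0.4571, 0.1163, 0.1626]
ee_rot: [0.995, 0.103, 0.004, 0.0]
contact_force: [0.3, 0.1, 0.7]
width: 0.0001
```

```bash
python3 - <<'E'
from h import *
import cv2
o=get_obs();print(o['clock'],o['tool_pos'],o['contact_force'])
x=R.from_quat(o['ee_rot']).apply([1,0,0]);print(np.degrees(np.arctan2(x[1],x[0])))
ci=camera_info('wrist');np.save('w4.npy',ci,allow_pickle=True)
im=capture('wrist')
cv2.imwrite('pics/w4.png',cv2.resize(im[0:250,80:480],None,fx=2,fy=2,interpolation=cv2.INTER_CUBIC))
E
```

```text
6.9167 [0.45714072 0.11630997 0.16261119] [0.25132048 0.05805728 0.7034712 ]
11.786746783859769
```

View pics/w4.png

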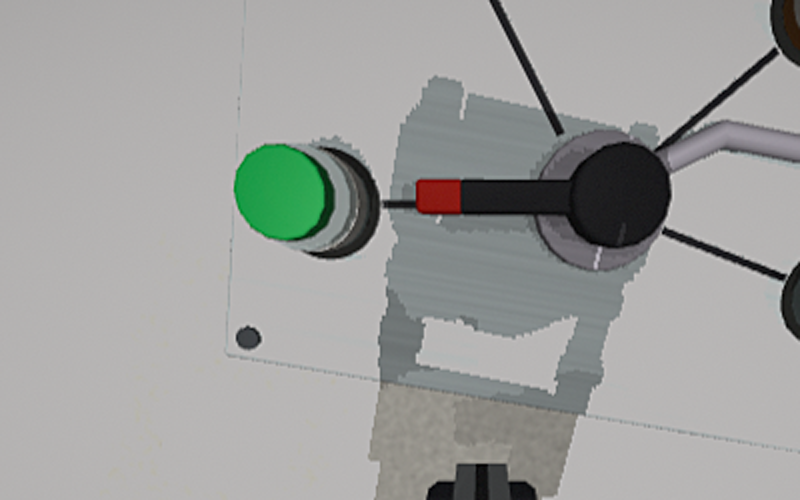

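```bash
python3 - <<'E'
from h import *
ci=np.load('w4.npy',allow_pickle=True).item()
W={k:px2w(ci,80+u/2,v/2,z) for k,(u,v,z) in {'hub':(621,194,.064),'tip':(417,196,.058),'green':(281,192,.07)}.items()}
for k in W: print(k,W[k].round(4))
def ang(a,b): d=W[b]-W[a];return np.degrees(np.arctan2(d[1],d[0])).round(1),np.hypot(*d[:2]).round(4)
print(ang('hub','tip'),ang('hub','green'))
# lever
b=np.array(get_obs()['tool_pos'][:2]);H=(.6006,-.176)
arc(H,.055,-1,[(180.5,.035)],b)
E
```

```text
hub [0.5528 0.0776 0.064 ]
tip [0.5354 0.1597 0.058 ]
green [0.5253 0.2115 0.07  ]
(np.float64(102.0), np.float64(0.084)) (np.float64(101.6), np.float64(0.1368))
180.5 0.035 [ 0.09  -0.258] turn 0.0
```

Pointer is within 0.4° of the green bottle. Next I move above the lever's +y side.

send_rows(rows=[[[0,0,-0.02],[0.01,-0.028,0],-1],[[0,0,-0.04],[0.02,-0.056,0],-1],[[0,0,-0.06],[0.03,-0.084,0],-1],[[0,0,-0.08],[0.04,-0.112,0],-1],[[0,0,-0.1],[0.05,-0.14,0],-1],[[0,0,-0.12],[0.06,-0.168,0],-1],[[0,0,-0.14],[0.07,-0.196,0],-1],[[0,0,-0.16],[0.08,-0.224,0],-1],[[0,0,-0.19],[0.086,-0.245,0],-1],[[0,0,-0.19],[0.0885,-0.252,0],-1]])

```text
clock: 7.8
tool_pos: [0.5426, -0.1384, 0.1568]
ee_rot: [1.0, 0.006, -0.001, -0.0]
contact_force: [-0.1, -0.3, 0.0]
width: -0.0002
```

send_rows(rows=[[[0,0,0],[0,0,-0.01],-1],[[0,0,0],[0,0,-0.025],-1],[[0,0,0],[0,0,-0.04],-1],[[0,0,0],[0,0,-0.055],-1],[[0,0,0],[0,0,-0.07],-1],[[0,0,0],[0,0,-0.085],-1],[[0,0,0],[0,0,-0.1],-1],[[0,0,0],[0,0,-0.112],-1],[[0,0,0],[0,0,-0.12],-1],[[0,0,0],[0,0,-0.12],-1]])

```text
clock: 8.63
tool_pos: [0.5408, -0.1339, 0.0365]
ee_rot: [1.0, 0.008, -0.002, -0.001]
contact_force: [-0.7, -0.6, -0.4]
width: -0.0001
```

```bash
python3 - <<'E'
from h import *
import cv2
o=get_obs();print(o['clock'],o['tool_pos'],o['contact_force'],o['joint_positions'])
x=R.from_quat(o['ee_rot']).apply([1,0,0]);print(np.degrees(np.arctan2(x[1],x[0])))
cv2.imwrite('pics/w5.png',capture('wrist'))
b=o['tool_pos'][:2];H=(.6006,-.176)
arc(H,.055,-1,[(180.5,.022)]+[(180+6*k,.021) for k in range(1,16)],b)
E
```

```text
8.6333 [ 0.54078252 -0.13387806  0.03646079] [-0.72086447 -0.61901488 -0.43222902] [-4.59669262e-01  3.51534147e-01  1.78438389e+00  1.45597793e-04
  1.01078781e+00  1.09429648e+00]
0.9601874387508949
180.5 0.022 [ 0.005 -0.021] turn 0.0
186 0.021 [ 0.003 -0.027] turn 0.096
192 0.021 [ 0.002 -0.033] turn 0.201
198 0.021 [ 0.001 -0.039] turn 0.305
204 0.021 [ 0.001 -0.045] turn 0.41
210 0.021 [ 0.002 -0.051] turn 0.515
216 0.021 [ 0.003 -0.057] turn 0.62
222 0.021 [ 0.005 -0.063] turn 0.724
228 0.021 [ 0.007 -0.069] turn 0.829
234 0.021 [ 0.01  -0.074] turn 0.934
240 0.021 [ 0.014 -0.079] turn 1.038
246 0.021 [ 0.018 -0.084] turn 1.143
252 0.021 [ 0.023 -0.088] turn 1.248
258 0.021 [ 0.028 -0.092] turn 1.353
264 0.021 [ 0.033 -0.095] turn 1.457
270 0.021 [ 0.039 -0.097] turn 1.562
```

View pics/w5.png

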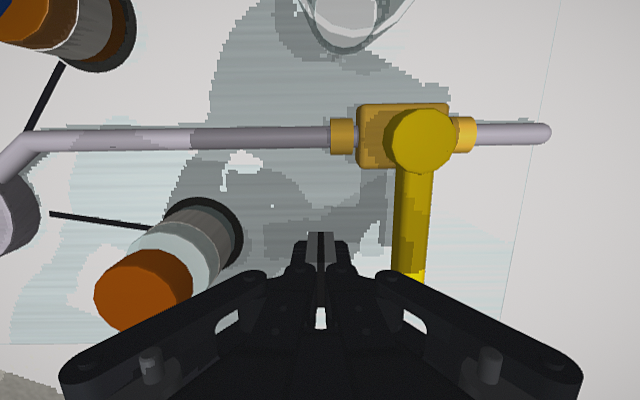

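send_rows(rows=[[[0,0,0],[0.005,-0.01,0],-1],[[0,0,0],[0.005,-0.02,0.002],-1],[[0,0,0.1],[0.003,-0.027,0.002],-1],[[0,0,0.2],[0.002,-0.033,0.002],-1],[[0,0,0.3],[0.001,-0.039,0.002],-1],[[0,0,0.41],[0.001,-0.045,0.002],-1],[[0,0,0.52],[0.002,-0.051,0.002],-1],[[0,0,0.62],[0.003,-0.057,0.002],-1],[[0,0,0.62],[0.003,-0.057,0.002],-1],[[0,0,0.62],[0.003,-0.057,0.002],-1]])

```text
clock: 9.52
tool_pos: [0.5465, -0.194, 0.0423]
ee_rot: [0.95, 0.311, 0.001, 0.001]
contact_force: [0.1, 0.8, 0.3]
width: 0.0002
```

```bash
python3 - <<'E'
from h import *
import cv2
o=get_obs();print(o['clock'],o['tool_pos'],o['contact_force'],o['joint_positions'])
cv2.imwrite('pics/w6.png',capture('wrist'))
E
```

```text
9.5167 [ 0.54649525 -0.19399537  0.04227029] [0.06198042 0.83465003 0.32139966] [-5.49197082e-01  3.87641600e-01  1.72226651e+00 -3.63920164e-04
  1.02950787e+00  3.89709089e-01]
```

View pics/w6.png

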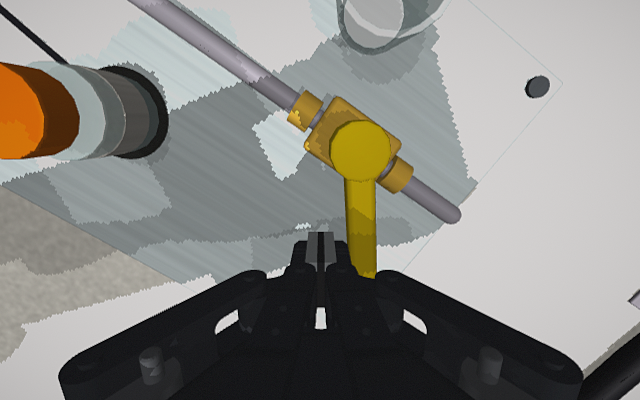

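send_rows(rows=[[[0,0,0.1],[0.002,-0.006,-0.002],-1],[[0,0,0.21],[0.004,-0.012,-0.002],-1],[[0,0,0.31],[0.007,-0.017,-0.002],-1],[[0,0,0.42],[0.011,-0.022,-0.002],-1],[[0,0,0.52],[0.015,-0.027,-0.002],-1],[[0,0,0.63],[0.02,-0.031,-0.002],-1],[[0,0,0.73],[0.025,-0.035,-0.002],-1],[[0,0,0.83],[0.03,-0.038,-0.002],-1],[[0,0,0.83],[0.03,-0.038,-0.002],-1],[[0,0,0.83],[0.03,-0.038,-0.002],-1]])

```text
clock: 10.4
tool_pos: [0.5759, -0.2308, 0.0394]
ee_rot: [0.745, 0.668, -0.0, 0.0]
contact_force: [-0.1, 0.3, -1.1]
width: -0.0002
```

```bash
python3 - <<'E'
from h import *
import cv2
o=get_obs();print(o['clock'],o['tool_pos'],o['contact_force'],o['joint_positions'])
ci=camera_info('wrist');np.save('w7.npy',ci,allow_pickle=True)
cv2.imwrite('pics/w7.png',capture('wrist'))
E
```

```text
10.4 [ 0.57592747 -0.23081576  0.03942454] [-0.09745207  0.3246748  -1.10899235] [-5.75508042e-01  4.82065947e-01  1.59847622e+00 -3.00623036e-04
  1.06045356e+00 -4.66345279e-01]
```

View pics/w7.png

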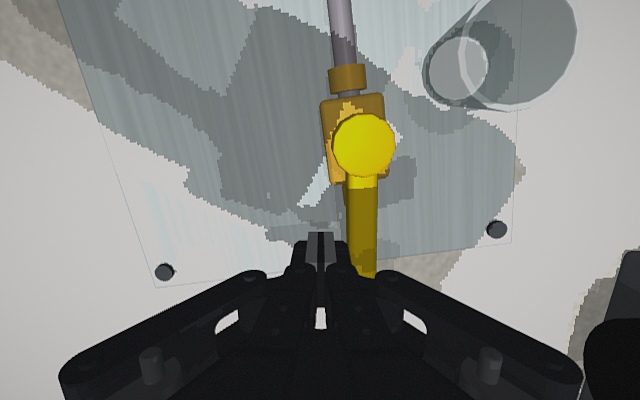

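send_rows(rows=[[[0,0,0.03],[0.002,0,0],-1],[[0,0,0.06],[0.003,-0.001,0],-1],[[0,0,0.08],[0.004,-0.001,0],-1],[[0,0,0.1],[0.005,-0.001,0],-1],[[0,0,0.11],[0.006,-0.001,0],-1],[[0,0,0.12],[0.007,-0.001,0],-1],[[0,0,0.12],[0.008,-0.001,0],-1],[[0,0,0.12],[0.008,-0.001,0],-1],[[0,0,0.12],[0.008,-0.001,0],-1],[[0,0,0.12],[0.008,-0.001,0],-1]])

```text
clock: 11.28
tool_pos: [0.5822, -0.2322, 0.0394]
ee_rot: [0.702, 0.712, -0.002, -0.001]
contact_force: [-9.5, -3.6, 4.1]
width: -0.0001
```

```bash
python3 - <<'E'
from h import *
import cv2
o=get_obs();print(o['clock'],o['tool_pos'],o['contact_force'])
cv2.imwrite('pics/w8.png',capture('wrist'))
E
```

```text
11.2833 [ 0.58216907 -0.23216528  0.03937475] [-9.52841118 -3.61481185  4.05678257]
```

View pics/w8.png

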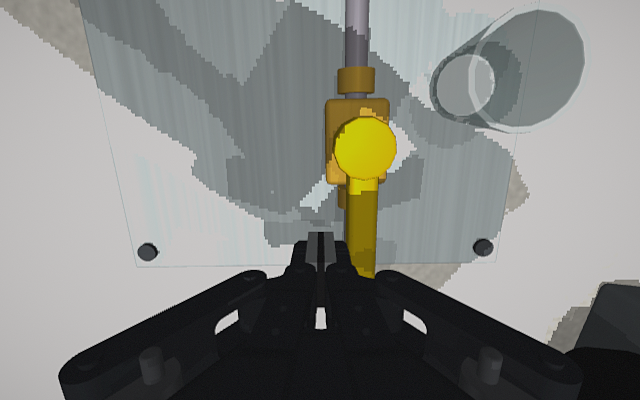

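Force rose to 9.5 N, so the lever is on its stop and looks in line with the pipe. I now back off along -x and rise.

send_rows(rows=[[[0,0,0],[-0.005,0,0],-1],[[0,0,0],[-0.015,0,0],-1],[[0,0,0],[-0.03,0,0],-1],[[0,0,0],[-0.045,0,0.01],-1],[[0,0,0],[-0.06,0,0.03],-1],[[0,0,0],[-0.075,0,0.06],-1],[[0,0,0],[-0.09,0,0.09],-1],[[0,0,0],[-0.1,0,0.12],-1],[[0,0,0],[-0.1,0,0.15],-1],[[0,0,0],[-0.1,0,0.17],-1]])

```text
clock: 12.17
tool_pos: [0.4848, -0.2319, 0.213]
ee_rot: [0.702, 0.712, 0.001, 0.003]
contact_force: [1.6, 0.3, -0.2]
width: -0.0
```

send_rows(rows=[[[0,0,-0.1],[-0.01,0.01,0],-1],[[0,0,-0.2],[-0.02,0.02,0],-1],[[0,0,-0.3],[-0.03,0.03,0],-1],[[0,0,-0.4],[-0.04,0.04,0],-1],[[0,0,-0.5],[-0.05,0.05,0],-1],[[0,0,-0.6],[-0.06,0.06,0],-1],[[0,0,-0.7],[-0.07,0.07,0],-1],[[0,0,-0.8],[-0.08,0.08,0],-1],[[0,0,-0.8],[-0.08,0.08,0],-1],[[0,0,-0.8],[-0.08,0.08,0],-1]])

```text
clock: 13.0
tool_pos: [0.4042, -0.1513, 0.2096]
ee_rot: [0.923, 0.384, 0.001, 0.001]
contact_force: [0.5, -0.2, -0.2]
width: -0.0001
```

```bash
python3 - <<'E'
from h import *
import cv2
o=get_obs();print(o['clock'],o['tool_pos'],o['contact_force'],o['joint_vel'].round(3))
im=capture('top')
cv2.imwrite('pics/t9.png',cv2.resize(im[60:260,200:460],None,fx=3,fy=3,interpolation=cv2.INTER_CUBIC))
ci=camera_info('wrist');np.save('w9.npy',ci,allow_pickle=True)
cv2.imwrite('pics/w9.png',capture('wrist'))
E
```

```text
13.0 [ 0.40424197 -0.15129765  0.20956721] [ 0.45066133 -0.15500823 -0.18321913] [-0.007  0.026 -0.028 -0.004 -0.004 -0.013]
```

View pics/t9.png

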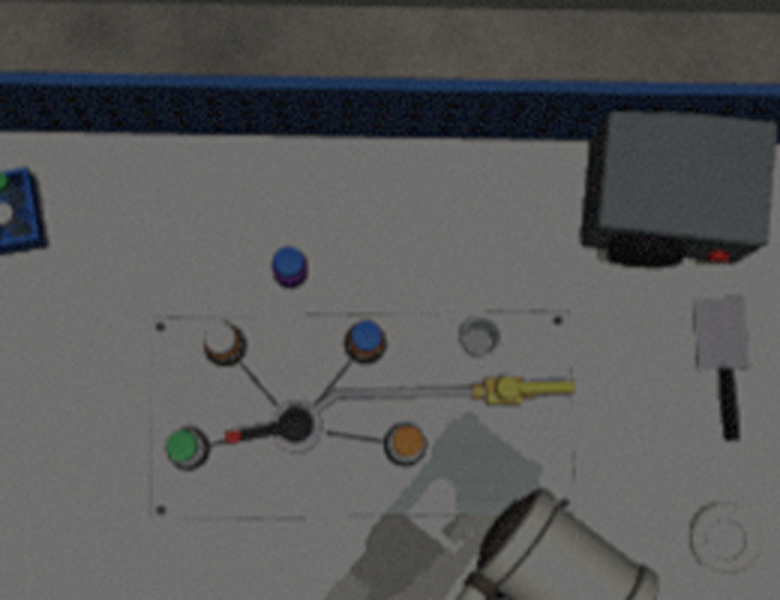

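View pics/w9.png

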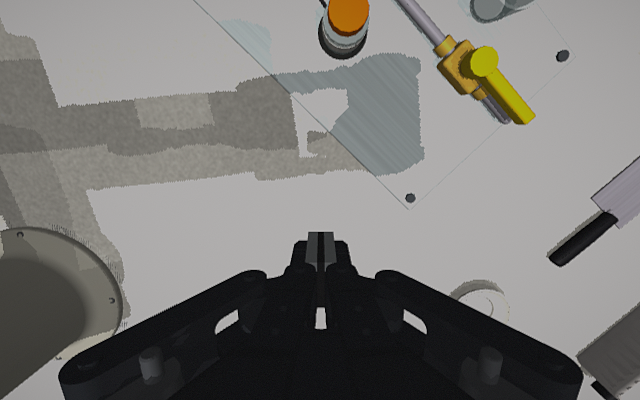

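```bash
python3 - <<'E'
from h import *
def A(a,b):d=b-a;return np.degrees(np.arctan2(d[1],d[0])).round(1),np.hypot(*d[:2]).round(4)
ci=camera_info('top');f=lambda u,v,z:px2w(ci,200+u/3,60+v/3,z)
print('top lever',A(f(509,387.5,.06),f(574,386.5,.058)),'pointer',A(f(296,425,.064),f(226,437,.058)),'green',A(f(296,425,.064),f(182,445,.07)))
ci=np.load('w9.npy',allow_pickle=True).item()
print('wrist lever',A(px2w(ci,485,61,.06),px2w(ci,525,116,.058)),'cover end',A(px2w(ci,485,61,.06),px2w(ci,528,119,.058)))
E
```

```text
top lever (np.float64(-88.1), np.float64(0.078)) pointer (np.float64(100.2), np.float64(0.0843)) green (np.float64(101.0), np.float64(0.1357))
wrist lever (np.float64(-90.4), np.float64(0.0707)) cover end (np.float64(-90.0), np.float64(0.0753))
```

```bash
python3 -c "
from workcell import *
print(close_job())"
```

```text
the job is handed in; nothing more can be done
None
```

The selector now points at the green-capped bottle and the shut-off lever is fully open. I pushed the pointer first, then the lever, with the shut fingertips and no grasping. I handed the job in at about 13 s of the 64 s allowed; handing in reports no verdict.

- **Pointer:** its line is within 1° of the green bottle's axis, against the 7° allowed. The wrist camera gave 102.0° against 101.6°, and the top camera gave 100.2° against 101.0°.
- **Lever:** it is on its open stop; the push force rose to about 9.5 N there. The top camera puts its direction at -88.1°, where the stop should be. The wrist camera read about -90°, a 2° disagreement that I take to be pixel-reading error. Both readings are well above the 1.45 rad limit.
- **Everything else:** the bottles, beaker, spatula and dish look unmoved, by eye, between the first and last top pictures. I did not look at the dark jar again, but the hand never went near it.
- **Hand:** it ended clear, about 0.2 m up, with no contact force above sensor noise.

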